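# Fetch the flux tin from behind the solvent bottles

## Task

The flux tin sits in the bottle rack, hemmed in by three bottles. Leaving the tin where it is for now, stand all three bottles upright in the steel spill tray; then move the tin into the round recess of the tip-cleaner stand; and only when it sits there put each bottle back, upright, into the very well of the rack it came from. Tip nothing over, and do not disturb the transformer and the solder spool.

Things in the scene. Friction and masses are not known exactly. Their poses are not given: they have to be found in the camera images.
- rack: fixed bottle rack, a flat grey-topped black block 176 x 225 mm (its x by its y) and 25 mm high. Origin: centre of its underside, z up. Three round bottle wells, 67 mm wide, floor 8 mm above the bench, centred at x,y = (-40, 0), (25, 72) and (25, -72) mm in its frame; one shallow recess 61 mm wide, floor 20 mm above the bench, centred at (32, 0) mm, in which the flux tin starts. Turned by up to 0.2 rad from the world axes
- nozzle_bottle: white plastic bottle with a pointed nozzle, 50 mm across, 150 mm tall in all, straight body up to 84 mm, then a sloping shoulder, neck from 106 mm, about 0.16 kg. Origin: centre of its underside, z up. Starts in one of the three wells (which one varies)
- spray_can: slim plain aluminium spray can with a white spray head, 45 mm across, straight up to 104 mm, 138 mm tall in all, about 0.18 kg. Origin: centre of its underside, z up. Starts in one of the three wells (which one varies)
- cap_bottle: brown glass bottle with a black screw cap, 51 mm across, straight up to 92 mm, 123 mm tall in all, about 0.2 kg. Origin: centre of its underside, z up. Starts in one of the three wells (which one varies)
- flux_tin: round flat flux tin with a shut lid, 56 mm across, 19 mm high, 0.075 kg. Origin: centre of its underside, z up. Starts in the shallow recess of the rack, where its upper 14 mm stand clear
- spill_tray: fixed flat stainless tray, 224 x 100 mm (its x by its y), rim 20 mm high, inner floor 218 x 94 mm and 9 mm above the bench. Origin: centre of its underside, z up. Its long side runs within 0.1 rad of the world x axis. It stands to the left or to the right of the rack
- cleaner_stand: fixed tip-cleaner stand: grey plate 176 x 96 mm (its x by its y), 13 mm high. Origin: under the centre of its round recess for the flux tin, z up; the recess is 75 mm wide with its floor 8 mm above the bench. A cup of brass wool, 62 mm across and 47 mm high above the bench (wool to 49 mm), stands on the plate 87 mm from the origin along its +x. It stands on the other side of the rack from the tray
- spool: bystander: black-flanged solder spool standing on its flange, 52 mm across, 38 mm high, on the bench between robot and rack. Origin: centre of its underside
- transformer: bystander: grey steel transformer, 36 x 62 mm, 43 mm high, on the bench between robot and rack. Origin: centre of its underside
Mind the look-alikes: they are no part of the job. What is shaped like the spray_can but green or pink is not meant.

How it is judged:
On the way, in this order (a step that is already met when the one before it is completed fails the run):
1. all three bottles stand upright and released in the spill tray, the tin still in its recess of the rack (x of nozzle_bottle in the frame of spill_tray between -0.095 and 0.095 m and y of nozzle_bottle in the frame of spill_tray between -0.036 and 0.036 m and height (world z) of each of nozzle_bottle, spray_can, cap_bottle below 0.014 m and angle between each of nozzle_bottle, spray_can, cap_bottle's own z axis and vertical below 0.12 rad and contact force between the fingers and nozzle_bottle below 0.05 N and x of spray_can in the frame of spill_tray between -0.095 and 0.095 m and y of spray_can in the frame of spill_tray between -0.036 and 0.036 m and contact force between the fingers and spray_can below 0.05 N and x of cap_bottle in the frame of spill_tray between -0.095 and 0.095 m and y of cap_bottle in the frame of spill_tray between -0.036 and 0.036 m and contact force between the fingers and cap_bottle below 0.05 N and distance of flux_tin from where it was at the start of the episode below 0.012 m), for 0.2 s.
2. the flux tin sits flat in the recess of the tip-cleaner stand, released, while the bottles still stand in the tray (x of nozzle_bottle in the frame of spill_tray between -0.095 and 0.095 m and y of nozzle_bottle in the frame of spill_tray between -0.036 and 0.036 m and height (world z) of each of nozzle_bottle, spray_can, cap_bottle below 0.014 m and angle between each of nozzle_bottle, spray_can, cap_bottle's own z axis and vertical below 0.12 rad and contact force between the fingers and nozzle_bottle below 0.05 N and x of spray_can in the frame of spill_tray between -0.095 and 0.095 m and y of spray_can in the frame of spill_tray between -0.036 and 0.036 m and contact force between the fingers and spray_can below 0.05 N and x of cap_bottle in the frame of spill_tray between -0.095 and 0.095 m and y of cap_bottle in the frame of spill_tray between -0.036 and 0.036 m and contact force between the fingers and cap_bottle below 0.05 N and horizontal distance between flux_tin and cleaner_stand below 0.013 m and height (world z) of flux_tin below 0.012 m and angle between flux_tin's own z axis and vertical below 0.08 rad and contact force between the fingers and flux_tin below 0.05 N), for 0.2 s.
At the end, for the whole second after the job is handed in: The tin lies flat in the stand's recess (within 13 mm of its centre); each bottle stands upright (within 0.1 rad) on the floor of the well it came from (within 15 mm of its starting place); all released and at rest (horizontal distance between flux_tin and cleaner_stand below 0.013 m and height (world z) of flux_tin below 0.012 m and angle between flux_tin's own z axis and vertical below 0.08 rad and linear speed of each of flux_tin, nozzle_bottle, spray_can, cap_bottle below 0.02 m/s and distance of each of nozzle_bottle, spray_can, cap_bottle from where it was at the start of the episode below 0.015 m and angle between each of nozzle_bottle, spray_can, cap_bottle's own z axis and vertical below 0.1 rad and height (world z) of each of nozzle_bottle, spray_can, cap_bottle below 0.013 m); the robot touches nothing.
It fails at once if a bottle or the tin is tipped by more than 0.6 rad (angle between any of nozzle_bottle, spray_can, cap_bottle, flux_tin's own z axis and vertical above 0.6 rad).
It fails at once if the transformer or the spool is shifted by more than 20 mm (distance of any of transformer, spool from where it was at the start of the episode above 0.02 m).
It also fails if it takes over 144 s, if anything falls off the work surface, if the arm or the gripper's body presses on something with over 40 N, if the wrist force passes 120 N, or if a joint passes its speed limit or range.

## Robot

A 6-joint arm with a two-finger parallel gripper is mounted at the origin on a cart in front of the work surface, level with it; the furniture and walls round the work are solid. World frame = base frame: x ahead of the robot, y to its left, z up, the work surface at z = 0. Lengths are in m, angles in rad, forces in N, time in s.
With the tool pointing down it reaches from about 0.35 to 0.775 m from the base axis. Payload 7.3 kg.
Tool frame: the origin (TCP) lies at the very end of the fingers, on their centre line; the grasp point (between the pads) lies 19 mm behind it; z points along the fingers, y is the line along which they close (so a half turn about z gives the same grasp; the last joint's range is limited). The gripper opens to 92 mm and grips with 3 to 60 N. Pads are 19 mm wide; open, the fingers measure 130 mm over their backs; the gripper's body (75 mm by 190 mm) begins 47 mm behind the grasp point.
Start: joints at [1.162, 0.342, 1.524, -0, 1.275, -0.146], TCP at [0.136, 0.507, 0.227] pointing down, gripper open.
Joint ranges: [-2.53, 2.53], [-0.77, 2.02], [0.04, 2.7], [-1, 4.14], [0.28, 2.66], [-3.11, 3.11]. Speed limits (rad/s): [2.57, 2.57, 3.14, 3.14, 3.14, 3.14].

## Interface

Orientations are given as [roll, pitch, yaw] about the fixed x, y, z axes, in that order (R = Rz(yaw) Ry(pitch) Rx(roll)).
In Python, from cell import robot, read_camera, get_calibration gives the robot as it stands. The module is installed in compiled form; this text tells all that it offers.
- The arm moves only by the tool send_rows, never from a script. Its argument "plan" is a list of rows, each a list of 2 entries, a list of its own where there are three numbers: the shift along the tool's x, y, z as a fraction of full scale, then the turn, a rotation vector about the tool's x, y, z as a fraction of full scale. A call has exactly 10 rows; each row shifts and turns the commanded pose from where the row before left it, along the tool's axes as they then stand; what a row does not reach is not made up. Full scale, the value 1, is 0.025 m for a shift and 90 degrees for a turn. A row lasts 1/8 s, in which the tool goes at most 62.5 mm and 10.7 degrees, less where a joint would pass 70% of its speed; a pose out of reach is approached as far as the arm can. A call with a number of a shift or a turn outside -1 to 1 is refused whole. A call with a gripper value outside its range is refused whole. "gripper" is the opening, from -1 (shut) to 1 (fully open), so that 0 is half open, set as the call begins (left out, the last holds). The fingers move at their own pace and stop on an object; "force" is the grip in N (left out, the last holds). Time passes only in rows, so rows that do not move let the fingers close, or fill a call up. It gives the time, the measured TCP pose, the force, the opening and the grip force at its end, in the units of the state.
- robot.observe(): the state, without advancing time (a new reading comes with each control period).
- read_camera(name): name is "scene" or "top" or "wrist"; returns (picture, depth): 400x640x3 uint8, blue, green, red; 400x640 float32, m along the optical axis (not along the pixel's ray), 0 where there is no reading.
- get_calibration(name): a dict with "intrinsics" (3x3 intrinsics, pixels), "dist_coeffs" ([k1, k2, p1, p2, k3] as OpenCV has them; the pictures are not rectified), "rvec" (rotation vector, rad) and "tvec" (3), from world to camera coordinates, as OpenCV has them. Camera axes: x right, y down, z forward; pixel columns grow to the right and rows downward; lengths in m; the calibration is good to about 2 mm. A picture is of the moment at which its call begins: read the wrist's pose just before it. get_calibration takes no time and is no camera call; for the wrist camera it gives the pose at the moment of the call.
- robot.hand_in(): hands the job in; it is judged then, once.
The state is a dict: "time": time; "qpos": joint angles; "qvel": joint speeds; "joint_efforts": joint torques, N m; "tool_pos": TCP position; "tool_rot": TCP orientation; "contact_force": force on the tool from outside, world axes, zero at the start; "torque": the same for the moment, N m; "opening": finger opening in m; "grip_force": force on a finger pad.
Only numpy, scipy, OpenCV 4.12 (cv2) and the standard library are available. Lean on these libraries where they do the work, as an engineer would, in place of code of your own. Each camera call takes 0.05 s, during which the arm holds its last target. There are 200 camera calls.

## Working session

There is one attempt and no reset: what is moved stays moved. The work goes in short steps, Python scripts to look and compute and a tool call to move; the robot and the scene stay as the last step left them, time stands still between calls to the robot, and variables do not carry over. Pictures are saved under pics/ and viewed, at most 14 in all, crops included, and the job is handed in when it is done.

Besides the shell and the picture viewer there is one more tool, called as name(argument=value, ...) on one line, values as JSON. send_rows: Moves the arm, as the interface text tells. Shift numbers are shares of 0.025 m and turn numbers shares of 90 degrees, none past 1 either way. Its arguments: {"type":"object","properties":{"plan":{"type":"array"},"gripper":{"type":"number"},"force":{"type":"number"}},"required":["plan"]}

```bash
mkdir -p pics; cat > h.py <<'E'
import numpy as np, cv2
from cell import robot, read_camera, get_calibration
def cal(n):
    c=get_calibration(n); K=np.array(c["intrinsics"],float); d=np.array(c["dist_coeffs"],float)
    R=cv2.Rodrigues(np.array(c["rvec"],float))[0]; t=np.array(c["tvec"],float).ravel()
    return K,d,R,t
def plane(c,px,z):
    "pixels -> world points on plane z"
    K,d,R,t=c
    u=cv2.undistortPoints(np.array(px,float).reshape(-1,1,2),K,d).reshape(-1,2)
    r=np.c_[u,np.ones(len(u))]@R; o=-R.T@t
    return o+r*((z-o[2])/r[:,2])[:,None]
def cloud(c,dep):
    K,d,R,t=c; h,w=dep.shape
    g=np.stack(np.meshgrid(np.arange(w),np.arange(h)),-1).reshape(-1,1,2).astype(float)
    u=cv2.undistortPoints(g,K,d).reshape(-1,2)
    P=(np.c_[u,np.ones(len(u))]*dep.reshape(-1,1)-t)@R
    P[dep.ravel()==0]=np.nan
    return P.reshape(h,w,3)
E
python3 - <<'E'
from h import *
s=robot.observe(); print(s)
for n in("top","scene"):
    c=cal(n); im,d=read_camera(n); cv2.imwrite(f"pics/{n}0.png",im); np.savez(f"{n}0.npz",im=im,d=d)
    print(n,-c[2].T@c[3],c[2][2],c[0][0,0])
E
```

```text
{'time': 0.0, 'qpos': array([ 1.16201829e+00,  3.42703612e-01,  1.52503003e+00,  2.33585779e-05,
        1.27537329e+00, -1.46020550e-01]), 'qvel': array([ 8.72949679e-04, -1.12506830e-03,  9.07225591e-05,  2.35855373e-04,
       -3.59856546e-04, -1.66777862e-03]), 'joint_efforts': array([ 3.82552080e-04, -4.31232512e+01, -2.44226682e+01,  7.18720886e-02,
        5.58517501e-02, -1.05313893e-04]), 'tool_pos': array([0.13618519, 0.50661013, 0.22605033]), 'tool_rot': array([-3.14009775e+00, -2.42428551e-04,  2.87882817e+00]), 'contact_force': array([ 0.09896383, -0.45612139,  0.16761811]), 'torque': array([0.0541215 , 0.03108855, 0.01100296]), 'grip_force': 0.0, 'opening': 0.09187808699528906}
top [ 0.44939156 -0.05759202  1.4120924 ] [ 0.05800834  0.00179773 -0.99831448] 511.34163580278613
scene [ 0.17759123 -0.73449749  0.88970466] [ 0.32698978  0.59444738 -0.73464958] 429.44186070806086
```

View pics/top0.png

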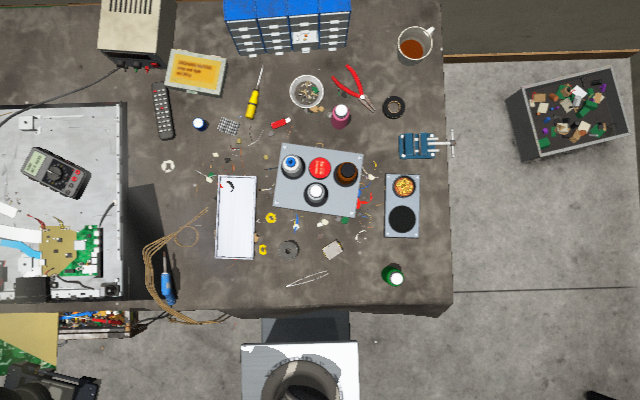

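View pics/scene0.png

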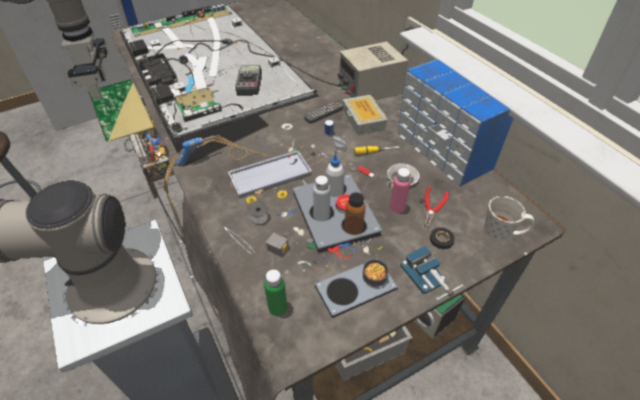

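The top view shows the tray on the left (235,217), the rack in the centre (317,180), and the stand on the right, with its recess at (401,219) and cup at (404,186). In the rack, the nozzle bottle is at (291,165), the brown cap bottle at (346,174), the spray can at (316,193) and the red tin at (319,168). The spool is at (289,249) and the transformer at (332,249). The scene view agrees, and the green and pink cans are the look-alikes.

```bash
cat > m1.py <<'E'
from h import *
z=np.load("top0.npz"); im,d=z["im"],z["d"]; c=cal("top"); P=cloud(c,d)
hsv=cv2.cvtColor(im,cv2.COLOR_BGR2HSV)
Z=P[...,2]
def rect(mask,z,seed,name):
    n,l=cv2.connectedComponents(mask.astype(np.uint8)); k=l[seed[1],seed[0]]
    if k==0: print(name,"seed miss"); return
    ys,xs=np.where(l==k); W=plane(c,np.c_[xs,ys],z)[:,:2]
    r=cv2.minAreaRect(W.astype(np.float32)); print(name,np.round(r[0],4),np.round(r[1],4),round(r[2],1),len(xs))
print("rack z",np.nanmedian(Z[200:206,285:295]),"bench",np.nanmedian(Z[270:280,240:260]),"tray",np.nanmedian(Z[220:240,225:245]),"stand",np.nanmedian(Z[233:236,390:410]),'rec',np.nanmedian(Z[215:224,396:406]))
V,S=hsv[...,2].astype(int),hsv[...,1].astype(int)
for (x,y) in[(290,203),(235,230),(395,234),(401,219)]: print((x,y),hsv[y,x])
# plates
g=(V>120)&(S<70)
rk=np.zeros_like(g); rk[135:225,265:370]=1
rect(g&rk,.025,(290,203),"rack")
st=np.zeros_like(g); st[165:245,380:425]=1
rect(g&st,.013,(388,236),"stand")
tr=np.zeros_like(g); tr[170:265,210:260]=1
rect((V>150)&tr,.02,(235,230),"tray")
# recess: dark blob
ys,xs=np.where((V<60)&st); ok=(ys>203)&(ys<236)&(xs>388)&(xs<414)
(cx,cy),r=cv2.minEnclosingCircle(np.c_[xs[ok],ys[ok]].astype(np.float32)); print("recess",(cx,cy),r,plane(c,[[cx,cy]],.013))
# objects: points above z
m=(Z>.06)&(P[...,0]>.2)&(P[...,0]<.75)&(abs(P[...,1])<.35)
n,l,stt,cen=cv2.connectedComponentsWithStats(m.astype(np.uint8))
for k in range(1,n):
    if stt[k,4]<15: continue
    Q=P[l==k]; (x,y),r=cv2.minEnclosingCircle(Q[:,:2].astype(np.float32)); print("obj",cen[k].round(0),stt[k,4],"max",Q[:,2].max().round(3),"mean",Q.mean(0).round(3),"circ",round(x,3),round(y,3),round(r,3))
m=((hsv[...,0]<8)|(hsv[...,0]>172))&(S>150)&(V>100); t=np.zeros_like(m); t[150:185,300:340]=1
ys,xs=np.where(m&t); (cx,cy),r=cv2.minEnclosingCircle(np.c_[xs,ys].astype(np.float32)); print("tin px",cx,cy,r,"Z",np.nanmedian(Z[m&t]),plane(c,[[cx,cy]],.039), np.nanmean(P[m&t],0))
for nme,(x,y) in dict(spool=(289,249),trafo=(332,249)).items():
    print(nme,plane(c,[[x,y]],.04),np.nanmax(Z[y-12:y+12,x-12:x+12]))
E
python3 m1.py; python3 -c "
import cv2;im=cv2.imread('pics/top0.png');cv2.imwrite('pics/topc.png',cv2.resize(im[130:270,205:425],None,fx=3.6,fy=3.6,interpolation=cv2.INTER_CUBIC))"
```

```text
rack z 0.02763542635925944 bench 0.005354509259569725 tray 0.011241165006275755 stand 0.015162094216085074 rec 0.010652680190707512
(290, 203) [102  17 200]
(235, 230) [110   6 248]
(395, 234) [106  24 203]
(401, 219) [ 0 15 33]
rack [ 0.5989 -0.0649] [0.2432 0.2797] 0.6 4054
stand [ 0.5189 -0.3002] [0.1069 0.2165] 87.6 1538
tray [0.4973 0.1591] [0.1225 0.2288] 88.3 3187
recess (401.5540466308594, 218.79730224609375) 13.281742095947266 [[ 0.47905429 -0.29063988  0.013     ]]
obj [340. 118.] 172 max 0.145 mean [ 0.741 -0.126  0.109] circ 0.748 -0.127 0.021
obj [291. 164.] 313 max 0.165 mean [0.625 0.003 0.11 ] circ 0.629 0.004 0.025
obj [346. 172.] 329 max 0.14 mean [ 0.6   -0.137  0.118] circ 0.603 -0.139 0.026
obj [315. 192.] 257 max 0.154 mean [ 0.549 -0.057  0.131] circ 0.552 -0.057 0.023
obj [165. 280.] 260 max 0.088 mean [0.338 0.339 0.076] circ 0.353 0.342 0.057
obj [393. 276.] 288 max 0.147 mean [ 0.333 -0.245  0.12 ] circ 0.33 -0.25 0.023
tin px 319.5753479003906 167.9178009033203 10.63066577911377 Z 0.04172800216375898 [[ 0.62217279 -0.07046108  0.039     ]] [ 0.62258495 -0.07075168  0.04103987]
spool [[0.40648246 0.01767733 0.04      ]] 0.04821116903300078
trafo [[ 0.40318168 -0.09725446  0.04      ]] 0.04594111402373459
```

View pics/topc.png

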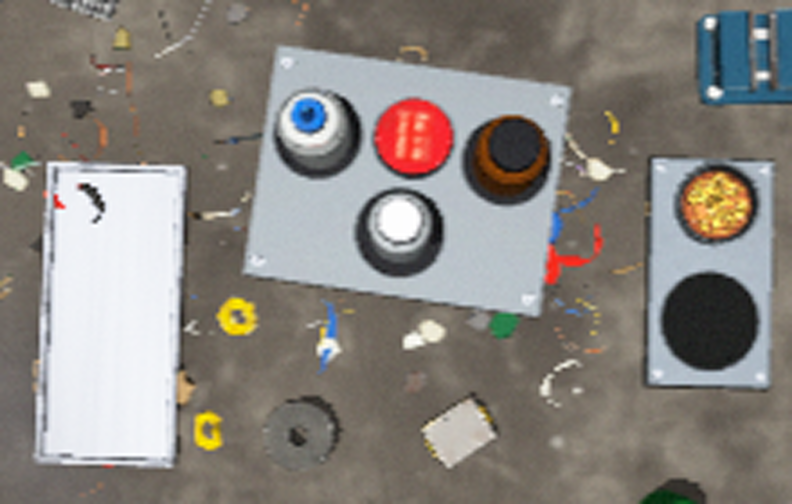

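The crop gives clear corners for the rack (277,45; 571,88; 541,316; 244,273), tray (48,165; 187,166; 173,466; 38,464) and stand (650,157; 776,158; 771,388; 646,386). It also gives the tops of the three bottles. I'll cast these onto their planes and cross-check them in the scene view.

```bash
python3 - <<'E'
from h import *
c=cal("top"); f=lambda L,z:plane(c,[(205+(x+.5)/3.6-.5,130+(y+.5)/3.6-.5) for x,y in L],z)[:,:2]
C=lambda L,z,n:print(n,f(L,z).round(3).tolist(),"ctr",f(L,z).mean(0).round(4))
A=[(277,45),(571,88),(541,316),(244,273)]; C(A,.025,"rack")
W=f(A,.025); v=W[0]-W[3]+W[1]-W[2]; th=np.arctan2(v[1],v[0]); print("yaw",th, np.linalg.norm(W[0]-W[3]),np.linalg.norm(W[0]-W[1]))
R=np.array([[np.cos(th),-np.sin(th)],[np.sin(th),np.cos(th)]])
for p in[(-.04,0),(.025,.072),(.025,-.072),(.032,0)]: print(" well",p,(W.mean(0)+R@p).round(4))
B=[(48,165),(187,166),(173,466),(38,464)]; C(B,.02,"tray"); W=f(B,.02); v=W[0]-W[3]+W[1]-W[2]; print("yaw",np.arctan2(v[1],v[0]))
C([(650,157),(776,158),(771,388),(646,386)],.013,"stand")
C([(711,320)],.013,"recess");C([(414,137)],.039,"tin")
C([(309,114)],.158,"noz");C([(400,221)],.146,"can");C([(516,146)],.131,"cap")
# scene cross-check: reproject and 2-view heights
z=np.load("scene0.npz"); P=cloud(cal("scene"),z["d"])
for n,q,lo,hi in[("noz",(.625,.003),.11,.2),("can",(.55,-.057),.11,.2),("cap",(.6,-.138),.1,.2),("tin",(.622,-.07),.032,.05),("rack",(.53,.03),.01,.06),("tray",(.5,.159),0,.03),("stand",(.44,-.29),0,.03)]:
    m=(np.hypot(P[...,0]-q[0],P[...,1]-q[1])<.03)&(P[...,2]>lo)&(P[...,2]<hi); Q=P[m]; print(n,len(Q),"zmax",np.percentile(Q[:,2],98).round(3),"mean",Q.mean(0).round(3))
E
```

```text
rack [[0.698, 0.031], [0.658, -0.191], [0.486, -0.162], [0.525, 0.06]] ctr [ 0.5919 -0.0654]
yaw -0.16589460528388333 0.1752355061986092 0.22567210014917796
 well (-0.04, 0) [ 0.5525 -0.0588]
 well (0.025, 0.072) [0.6285 0.0015]
 well (0.025, -0.072) [ 0.6047 -0.1405]
 well (0.032, 0) [ 0.6235 -0.0707]
tray [[0.612, 0.208], [0.608, 0.102], [0.381, 0.118], [0.386, 0.22]] ctr [0.4968 0.1619]
yaw -0.05993387235611295
stand [[0.605, -0.251], [0.602, -0.347], [0.427, -0.336], [0.431, -0.241]] ctr [ 0.5164 -0.2935]
recess [[0.48, -0.292]] ctr [ 0.4797 -0.2923]
tin [[0.623, -0.071]] ctr [ 0.6228 -0.0707]
noz [[0.626, 0.002]] ctr [0.6257 0.002 ]
can [[0.551, -0.058]] ctr [ 0.5513 -0.0583]
cap [[0.603, -0.141]] ctr [ 0.6027 -0.1409]
noz 93 zmax 0.154 mean [ 0.626 -0.003  0.128]
can 251 zmax 0.147 mean [ 0.548 -0.069  0.13 ]
cap 303 zmax 0.132 mean [ 0.599 -0.15   0.119]
tin 138 zmax 0.042 mean [ 0.614 -0.067  0.038]
rack 181 zmax 0.027 mean [0.537 0.028 0.023]
tray 219 zmax 0.011 mean [0.5   0.158 0.008]
stand 456 zmax 0.015 mean [ 0.439 -0.29   0.008]
```

send_rows(plan=[[[-1,-1,0],[0,0,0]],[[-1,-1,0],[0,0,0]],[[-1,-1,0],[0,0,0]],[[-1,-1,0],[0,0,0]],[[-1,-1,0],[0,0,0]],[[-1,-1,0],[0,0,0]],[[-1,-1,0],[0,0,0]],[[-1,-1,0],[0,0,0]],[[-1,-1,0],[0,0,-0.083]],[[-1,-1,0],[0,0,-0.084]]], gripper=1, force=20)

```text
time: 1.35
tool_pos: [0.3168, 0.2021, 0.2266]
tool_rot: [-3.142, -0.0, -3.138]
contact_force: [0.3, 0.2, -0.4]
opening: 0.0917
grip_force: 0.0
```

send_rows(plan=[[[-1,-0.9,0],[0,0,0]],[[-1,-0.9,0],[0,0,0]],[[-1,-0.9,0],[0,0,0]],[[-1,-0.9,0],[0,0,0]],[[-1,-0.9,0],[0,0,0]],[[-1,-0.9,0],[0,0,0]],[[-1,-0.9,0],[0,0,0]],[[-1,-0.9,0],[0,0,0]],[[0,-0.8,0],[0,0,0]],[[0,0,0],[0,0,0]]])

```text
time: 2.6
tool_pos: [0.5164, 0.0022, 0.2261]
tool_rot: [3.141, -0.001, 3.139]
contact_force: [-0.3, -0.4, -0.5]
opening: 0.0919
grip_force: 0.0
```

```bash
python3 - <<'E'
from h import *
c=cal("wrist"); im,d=read_camera("wrist"); cv2.imwrite("pics/w0.png",im); np.savez("w0.npz",im=im,d=d)
s=robot.observe(); print(s["tool_pos"],s["tool_rot"],-c[2].T@c[3],c[2][2])
P=cloud(c,d)
for z0 in np.arange(.08,.16,.006):
    m=(abs(P[...,2]-z0)<.003)&(np.hypot(P[...,0]-.627,P[...,1]-.002)<.04)
    if m.sum()>3: Q=P[m]; print(round(z0,3),m.sum(),Q[:,0].min().round(4),Q[:,0].max().round(4),"y",Q[:,1].min().round(4),Q[:,1].max().round(4))
E
```

```text
[0.51624514 0.00305705 0.2262828 ] [ 3.14103416e+00 -1.03355420e-03  3.13986620e+00] [0.44605747 0.00259761 0.3832935 ] [ 2.60266311e-01 -8.78850320e-04 -9.65536470e-01]
0.092 14 0.6236 0.6345 y -0.0211 0.0286
0.098 64 0.6199 0.6396 y -0.0198 0.0273
0.104 255 0.6155 0.6433 y -0.0174 0.0249
0.11 305 0.614 0.6405 y -0.0132 0.0206
0.116 75 0.6169 0.626 y -0.0072 0.0164
0.122 102 0.616 0.6287 y -0.007 0.017
0.128 299 0.6166 0.6318 y -0.0069 0.0168
0.134 55 0.6229 0.6286 y -0.0004 0.0103
```

View pics/w0.png

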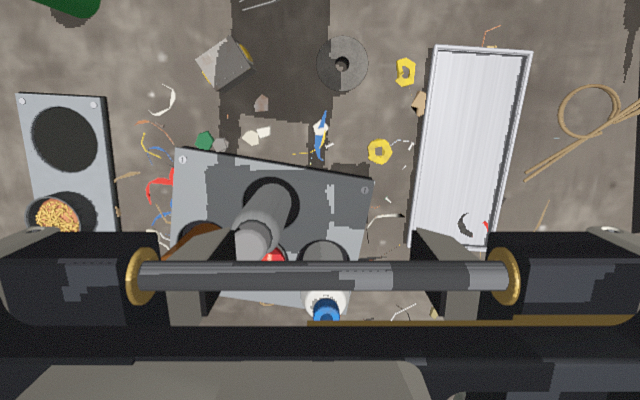

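The wrist view shows the nozzle bottle at (327,305) with its 24 mm neck standing at z 0.113–0.130. Its axis is near (0.627, 0.004). The grasp goes on the neck, just above the shoulder.

send_rows(plan=[[[-0.89,0.06,0],[0,0,0]],[[-0.89,0,0],[0,0,0]],[[-0.89,0,0],[0,0,0]],[[-0.89,0,0],[0,0,0]],[[-0.89,0,0],[0,0,0]],[[0,0,0.89],[0,0,0]],[[0,0,0.89],[0,0,0]],[[0,0,0.89],[0,0,0]],[[0,0,0.89],[0,0,0]],[[0,0,0.89],[0,0,0]]])

```text
time: 3.9
tool_pos: [0.6275, 0.006, 0.1148]
tool_rot: [3.141, -0.0, -3.141]
contact_force: [0.2, -0.4, -0.1]
opening: 0.0917
grip_force: 0.0
```

send_rows(plan=[[[0,0,0],[0,0,0]],[[0,0,0],[0,0,0]],[[0,0,0],[0,0,0]],[[0,0,0],[0,0,0]],[[0,0,0],[0,0,0]],[[0,0,0],[0,0,0]],[[0,0,0],[0,0,0]],[[0,0,0],[0,0,0]],[[0,0,0],[0,0,0]],[[0,0,0],[0,0,0]]], gripper=-0.7, force=20)

```text
time: 5.15
tool_pos: [0.6278, 0.0045, 0.1154]
tool_rot: [-3.142, 0.0, 3.141]
contact_force: [0.4, -0.2, 0.6]
opening: 0.024
grip_force: 20.0
```

send_rows(plan=[[[0,0,-0.8],[0,0,0]],[[0,0,-0.8],[0,0,0]],[[0,0,-0.8],[0,0,0]],[[0.35,0.86,0],[0,0,0]],[[0.35,0.86,0],[0,0,0]],[[0.35,0.87,0],[0,0,0]],[[0.35,0.87,0],[0,0,0]],[[0.35,0.87,0],[0,0,0]],[[0.35,0.87,0],[0,0,0]],[[0.35,0.86,0],[0,0,0]]])

```text
time: 6.4
tool_pos: [0.5659, 0.1577, 0.1754]
tool_rot: [3.141, -0.0, 3.142]
contact_force: [0.3, -0.4, -1.1]
opening: 0.024
grip_force: 20.0
```

```bash
python3 - <<'E'
from h import *
c=cal("top"); im,d=read_camera("top"); cv2.imwrite("pics/t1.png",cv2.resize(im[130:270,205:425],None,fx=3.6,fy=3.6,interpolation=cv2.INTER_CUBIC)); print(robot.observe()["tool_pos"],robot.observe()["grip_force"])
E
```

```text
[0.56467291 0.16028039 0.17545471] 19.9629208445549
```

View pics/t1.png

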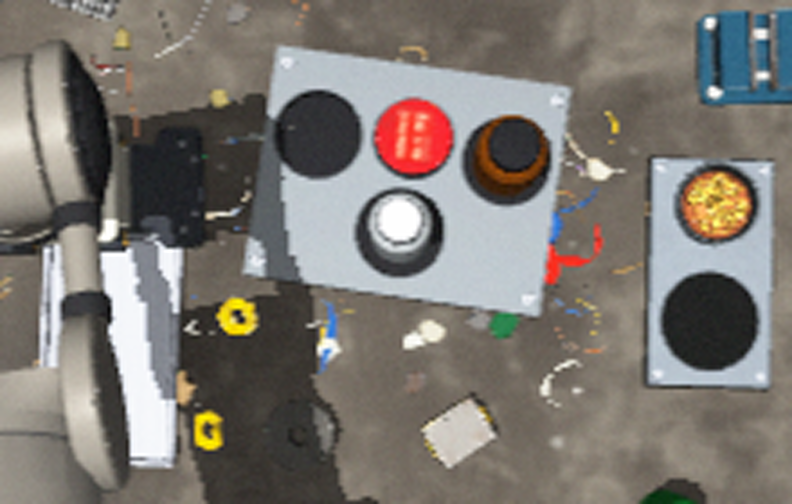

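The nozzle bottle's well is now empty (318,133), and nothing else in the rack has moved. I'll lower and release the bottle in the tray.

send_rows(plan=[[[0,0,0.6],[0,0,0]],[[0,0,0.6],[0,0,0]],[[0,0,0.5],[0,0,0]],[[0,0,0.3],[0,0,0]],[[0,0,0.2],[0,0,0]],[[0,0,0.1],[0,0,0]],[[0,0,0.06],[0,0,0]],[[0,0,0],[0,0,0]],[[0,0,0],[0,0,0]],[[0,0,0],[0,0,0]]])

```text
time: 7.7
tool_pos: [0.5667, 0.1561, 0.1167]
tool_rot: [3.141, 0.0, 3.141]
contact_force: [0.2, -0.5, -1.7]
opening: 0.0242
grip_force: 20.0
```

send_rows(plan=[[[0,0,0.02],[0,0,0]],[[0,0,0.02],[0,0,0]],[[0,0,0],[0,0,0]],[[0,0,0],[0,0,0]],[[0,0,0],[0,0,0]],[[0,0,0],[0,0,0]],[[0,0,0],[0,0,0]],[[0,0,0],[0,0,0]],[[0,0,0],[0,0,0]],[[0,0,0],[0,0,0]]])

```text
time: 8.95
tool_pos: [0.5673, 0.1562, 0.1164]
tool_rot: [3.141, 0.002, 3.141]
contact_force: [-0.1, -0.5, 5.6]
opening: 0.0243
grip_force: 20.0
```

send_rows(plan=[[[0,0,0],[0,0,0]],[[0,0,0],[0,0,0]],[[0,0,0],[0,0,0]],[[0,0,0],[0,0,0]],[[0,0,-0.5],[0,0,0]],[[0,0,-1],[0,0,0]],[[0,0,-1],[0,0,0]],[[0,0,-1],[0,0,0]],[[0,0,-0.5],[0,0,0]],[[0,-0.5,0],[0,0,0]]], gripper=1)

```text
time: 10.2
tool_pos: [0.567, 0.1438, 0.2164]
tool_rot: [3.141, 0.002, -3.141]
contact_force: [-0.3, -0.7, -0.3]
opening: 0.092
grip_force: 0.0
```

send_rows(plan=[[[0.08,-0.9,0],[0,0,0]],[[0.08,-0.9,0],[0,0,0]],[[0.08,-0.9,0],[0,0,0]],[[0.08,-0.9,0],[0,0,0]],[[0.08,-0.9,0],[0,0,0]],[[0.08,-0.9,0],[0,0,0]],[[0.08,-0.9,0],[0,0,0]],[[0.08,-0.9,0],[0,0,0]],[[0,-0.88,0],[0,0,0]],[[0,0,0],[0,0,0]]])

```text
time: 11.45
tool_pos: [0.5498, -0.0602, 0.2143]
tool_rot: [3.141, -0.002, 3.138]
contact_force: [0.1, -0.9, -0.4]
opening: 0.0919
grip_force: 0.0
```

```bash
cat > w.py <<'E'
import sys
from h import *
c=cal("wrist"); s=robot.observe(); im,d=read_camera("wrist"); P=cloud(c,d); np.savez("w.npz",im=im,d=d)
print(s["tool_pos"].round(4),s["opening"])
x,y,r=map(float,sys.argv[1:4])
for z0 in np.arange(float(sys.argv[4]),float(sys.argv[5]),.008):
    m=(abs(P[...,2]-z0)<.004)&(np.hypot(P[...,0]-x,P[...,1]-y)<r)
    if m.sum()>3: Q=P[m]; print(round(z0,3),m.sum(),"x",Q[:,0].min().round(4),Q[:,0].max().round(4),"y",Q[:,1].min().round(4),Q[:,1].max().round(4),"mid",((Q[:,1].min()+Q[:,1].max())/2).round(4))
E
python3 w.py .5515 -.058 .035 .05 .15; python3 -c "
from h import *
im,d=read_camera('top'); cv2.imwrite('pics/t2.png',im[130:270,205:425])"
```

```text
[ 0.5498 -0.0602  0.2143] 0.09190441469074427
0.05 49 x 0.531 0.545 y -0.0788 -0.0376 mid -0.0582
0.058 52 x 0.5309 0.5442 y -0.0783 -0.0391 mid -0.0587
0.066 50 x 0.531 0.5449 y -0.0786 -0.0378 mid -0.0582
0.074 61 x 0.5309 0.5425 y -0.0773 -0.039 mid -0.0582
0.082 61 x 0.5309 0.5438 y -0.0781 -0.0379 mid -0.058
0.09 65 x 0.5308 0.5444 y -0.0784 -0.0391 mid -0.0588
0.098 78 x 0.5307 0.545 y -0.0787 -0.038 mid -0.0584
0.106 74 x 0.5308 0.5441 y -0.0782 -0.0395 mid -0.0589
0.114 391 x 0.5307 0.5679 y -0.0797 -0.0364 mid -0.0581
0.122 493 x 0.5327 0.5635 y -0.0776 -0.0379 mid -0.0577
0.13 76 x 0.5377 0.5507 y -0.0729 -0.0442 mid -0.0585
0.138 127 x 0.5377 0.5566 y -0.0732 -0.0427 mid -0.058
0.146 1234 x 0.5377 0.5674 y -0.0731 -0.0428 mid -0.0579
```

View pics/t2.png

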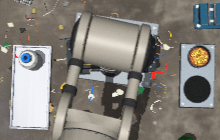

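The nozzle bottle stands upright at the far end of the tray (32,60). The can's axis measures (0.553, -0.058).

send_rows(plan=[[[-0.1,0,0.7],[0,0,0]],[[0,0,0.8],[0,0,0]],[[0,0,0.8],[0,0,0]],[[0,0,0.8],[0,0,0]],[[0,0,0.8],[0,0,0]],[[0,0,0.7],[0,0,0]],[[0,0,0.5],[0,0,0]],[[0,0,0],[0,0,0]],[[0,0,0],[0,0,0]],[[0,0,0],[0,0,0]]])

```text
time: 12.8
tool_pos: [0.5535, -0.0585, 0.0887]
tool_rot: [-3.141, 0.001, 3.141]
contact_force: [-0.0, 0.1, 0.4]
opening: 0.0922
grip_force: 0.0
```

send_rows(plan=[[[0,0,0],[0,0,0]],[[0,0,0],[0,0,0]],[[0,0,0],[0,0,0]],[[0,0,0],[0,0,0]],[[0,0,0],[0,0,0]],[[0,0,0],[0,0,0]],[[0,0,0],[0,0,0]],[[0,0,0],[0,0,0]],[[0,0,0],[0,0,0]],[[0,0,0],[0,0,0]]], gripper=-0.4)

```text
time: 14.05
tool_pos: [0.553, -0.0584, 0.088]
tool_rot: [3.141, 0.0, 3.141]
contact_force: [0.8, 0.3, 0.1]
opening: 0.0444
grip_force: 20.0
```

send_rows(plan=[[[0,0,-0.8],[0,0,0]],[[0,0,-0.8],[0,0,0]],[[0,0,-0.8],[0,0,0]],[[0.5,0.8,0],[0,0,0]],[[0.5,0.9,0],[0,0,0]],[[0.5,0.9,0],[0,0,0]],[[0.5,0.9,0],[0,0,0]],[[0.24,0.9,0],[0,0,0]],[[0,0.9,0],[0,0,0]],[[0,0.9,0],[0,0,0]]])

```text
time: 15.3
tool_pos: [0.4968, 0.0972, 0.1478]
tool_rot: [-3.141, -0.0, 3.141]
contact_force: [0.8, 0.5, -2.3]
opening: 0.0443
grip_force: 20.0
```

send_rows(plan=[[[0,0.9,0],[0,0,0]],[[0,0.9,0],[0,0,0]],[[0,0.72,0],[0,0,0]],[[0,0,0.3],[0,0,0]],[[0,0,0.6],[0,0,0]],[[0,0,0.6],[0,0,0]],[[0,0,0.5],[0,0,0]],[[0,0,0.3],[0,0,0]],[[0,0,0.04],[0,0,0]],[[0,0,0],[0,0,0]]])

```text
time: 16.55
tool_pos: [0.4973, 0.1596, 0.0896]
tool_rot: [3.142, 0.0, 3.141]
contact_force: [0.3, -0.4, -1.6]
opening: 0.0443
grip_force: 20.0
```

send_rows(plan=[[[0,0,0.02],[0,0,0]],[[0,0,0.02],[0,0,0]],[[0,0,0],[0,0,0]],[[0,0,0],[0,0,0]],[[0,0,0],[0,0,0]],[[0,0,0],[0,0,0]],[[0,0,0],[0,0,0]],[[0,0,0],[0,0,0]],[[0,0,0],[0,0,0]],[[0,0,0],[0,0,0]]])

```text
time: 17.8
tool_pos: [0.4974, 0.1597, 0.0888]
tool_rot: [3.141, 0.001, 3.141]
contact_force: [-0.9, 0.4, 4.8]
opening: 0.0443
grip_force: 20.0
```

send_rows(plan=[[[0,0,0],[0,0,0]],[[0,0,0],[0,0,0]],[[0,0,0],[0,0,0]],[[0,0,0],[0,0,0]],[[0,0,-0.5],[0,0,0]],[[0,0,-1],[0,0,0]],[[0,0,-1],[0,0,0]],[[0,0,-1],[0,0,0]],[[0,0,-1],[0,0,0]],[[0,0,-0.5],[0,0,0]]], gripper=1)

```text
time: 19.05
tool_pos: [0.4977, 0.1597, 0.2156]
tool_rot: [3.141, 0.003, 3.141]
contact_force: [0.3, -0.1, -0.0]
opening: 0.0916
grip_force: 0.0
```

send_rows(plan=[[[0,-1,0],[0,0,0]],[[-0.4,-1,0],[0,0,0]],[[-0.48,-1,0],[0,0,0]],[[-0.48,-1,0],[0,0,0]],[[-0.48,-1,0],[0,0,0]],[[-0.48,-1,0],[0,0,0]],[[-0.48,-1,0],[0,0,0]],[[-0.48,-1,0],[0,0,0]],[[-0.48,-1,0],[0,0,0]],[[-0.48,-1,0],[0,0,0]]])

```text
time: 20.3
tool_pos: [0.6032, -0.0912, 0.2133]
tool_rot: [3.141, -0.001, 3.141]
contact_force: [-0.0, -0.0, -0.3]
opening: 0.0918
grip_force: 0.0
```

send_rows(plan=[[[0,-1,0],[0,0,0]],[[0,-1,0],[0,0,0]],[[0,0,0],[0,0,0]],[[0,0,0],[0,0,0]],[[0,0,0],[0,0,0]],[[0,0,0],[0,0,0]],[[0,0,0],[0,0,0]],[[0,0,0],[0,0,0]],[[0,0,0],[0,0,0]],[[0,0,0],[0,0,0]]])

```text
time: 21.55
tool_pos: [0.603, -0.1405, 0.2134]
tool_rot: [3.142, 0.0, 3.141]
contact_force: [-0.3, 0.2, -0.9]
opening: 0.0919
grip_force: 0.0
```

```bash
python3 w.py .603 -.1405 .037 .05 .14; python3 -c "
from h import *
im,d=read_camera('top'); cv2.imwrite('pics/t3.png',im[130:270,205:425])"
```

```text
[ 0.603  -0.1405  0.2134] 0.09189116585685188
0.05 52 x 0.5796 0.5949 y -0.1632 -0.1181 mid -0.1407
0.058 50 x 0.5796 0.595 y -0.1622 -0.1167 mid -0.1394
0.066 54 x 0.5796 0.5964 y -0.164 -0.1183 mid -0.1411
0.074 58 x 0.5796 0.5947 y -0.1622 -0.1169 mid -0.1395
0.082 66 x 0.5795 0.5957 y -0.1637 -0.1163 mid -0.14
0.09 72 x 0.5796 0.5941 y -0.1627 -0.1172 mid -0.14
0.098 252 x 0.5796 0.6196 y -0.1651 -0.1149 mid -0.14
0.106 615 x 0.5814 0.6157 y -0.1639 -0.1161 mid -0.14
0.114 62 x 0.5854 0.5991 y -0.1579 -0.122 mid -0.14
0.122 116 x 0.5854 0.6186 y -0.159 -0.121 mid -0.14
0.13 1709 x 0.5856 0.6234 y -0.1588 -0.1212 mid -0.14
```

View pics/t3.png

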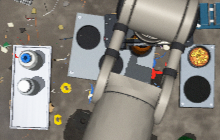

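Both bottles stand in the tray at (30,58) and (30,85). The cap bottle's axis measures (0.605, -0.140).

send_rows(plan=[[[-0.08,0,0.7],[0,0,0]],[[0,0,0.8],[0,0,0]],[[0,0,0.8],[0,0,0]],[[0,0,0.8],[0,0,0]],[[0,0,0.8],[0,0,0]],[[0,0,0.8],[0,0,0]],[[0,0,0.6],[0,0,0]],[[0,0,0.3],[0,0,0]],[[0,0,0],[0,0,0]],[[0,0,0],[0,0,0]]])

```text
time: 22.9
tool_pos: [0.6055, -0.1406, 0.0742]
tool_rot: [-3.141, 0.001, 3.141]
contact_force: [0.1, -0.5, -0.1]
opening: 0.0914
grip_force: 0.0
```

send_rows(plan=[[[0,0,0],[0,0,0]],[[0,0,0],[0,0,0]],[[0,0,0],[0,0,0]],[[0,0,0],[0,0,0]],[[0,0,0],[0,0,0]],[[0,0,0],[0,0,0]],[[0,0,0],[0,0,0]],[[0,0,0],[0,0,0]],[[0,0,0],[0,0,0]],[[0,0,0],[0,0,0]]], gripper=-0.3)

```text
time: 24.15
tool_pos: [0.605, -0.1404, 0.0735]
tool_rot: [3.141, 0.0, 3.141]
contact_force: [-0.1, 1.5, -0.1]
opening: 0.0505
grip_force: 20.0
```

send_rows(plan=[[[0,0,-0.8],[0,0,0]],[[0,0,-0.8],[0,0,0]],[[0,0,-0.8],[0,0,0]],[[0,0,-0.8],[0,0,0]],[[0.8,0.8,0],[0,0,0]],[[0.9,0.9,0],[0,0,0]],[[0.9,0.9,0],[0,0,0]],[[0.9,0.9,0],[0,0,0]],[[0.9,0.9,0],[0,0,0]],[[0.9,0.9,0],[0,0,0]]])

```text
time: 25.4
tool_pos: [0.4716, -0.0073, 0.1532]
tool_rot: [3.142, -0.0, 3.141]
contact_force: [0.6, -0.3, -2.1]
opening: 0.0501
grip_force: 20.0
```

send_rows(plan=[[[0.9,0.9,0],[0,0,0]],[[0.9,0.9,0],[0,0,0]],[[0.02,0.9,0],[0,0,0]],[[0,0.9,0],[0,0,0]],[[0,0.9,0],[0,0,0]],[[0,0.9,0],[0,0,0]],[[0,0.9,0],[0,0,0]],[[0,0.58,0],[0,0,0]],[[0,0,0.5],[0,0,0]],[[0,0,0.7],[0,0,0]]])

```text
time: 26.65
tool_pos: [0.4271, 0.1637, 0.1226]
tool_rot: [-3.141, 0.0, 3.141]
contact_force: [-0.8, -0.3, -2.0]
opening: 0.0504
grip_force: 20.0
```

send_rows(plan=[[[0,0,0.7],[0,0,0]],[[0,0,0.7],[0,0,0]],[[0,0,0.4],[0,0,0]],[[0,0,0.14],[0,0,0]],[[0,0,0.02],[0,0,0]],[[0,0,0.02],[0,0,0]],[[0,0,0],[0,0,0]],[[0,0,0],[0,0,0]],[[0,0,0],[0,0,0]],[[0,0,0],[0,0,0]]])

```text
time: 27.9
tool_pos: [0.4276, 0.1642, 0.0744]
tool_rot: [3.141, 0.001, 3.141]
contact_force: [-0.0, 0.4, 5.3]
opening: 0.0503
grip_force: 20.0
```

send_rows(plan=[[[0,0,0],[0,0,0]],[[0,0,0],[0,0,0]],[[0,0,0],[0,0,0]],[[0,0,0],[0,0,0]],[[0,0,-0.5],[0,0,0]],[[0,0,-1],[0,0,0]],[[0,0,-1],[0,0,0]],[[0,0,-1],[0,0,0]],[[0,0,-1],[0,0,0]],[[0,0,-0.5],[0,0,0]]], gripper=1)

```text
time: 29.15
tool_pos: [0.4276, 0.1643, 0.2009]
tool_rot: [3.141, 0.003, 3.141]
contact_force: [-0.1, -0.3, -0.3]
opening: 0.0921
grip_force: 0.0
```

send_rows(plan=[[[0,-0.9,0],[0,0,0]],[[0,-0.9,0],[0,0,0]],[[0,-0.9,0],[0,0,0]],[[-0.6,-0.9,0],[0,0,0]],[[-0.8,-0.9,0],[0,0,0]],[[-0.8,-1,0],[0,0,0]],[[-0.8,-1,0],[0,0,0]],[[-0.8,-1,0],[0,0,0]],[[-0.8,-1,0],[0,0,0]],[[-0.8,-0.9,0],[0,0,0]]])

```text
time: 30.4
tool_pos: [0.5624, -0.0718, 0.1988]
tool_rot: [3.141, -0.001, 3.141]
contact_force: [1.4, 0.1, 0.5]
opening: 0.0918
grip_force: 0.0
```

```bash
python3 - <<'E'
from h import *
c=cal("wrist"); s=robot.observe(); im,d=read_camera("wrist"); P=cloud(c,d); print(s["tool_pos"].round(4))
cv2.imwrite("pics/w3.png",im)
hsv=cv2.cvtColor(im,cv2.COLOR_BGR2HSV); m=((hsv[...,0]<8)|(hsv[...,0]>172))&(hsv[...,1]>150)&(hsv[...,2]>60)
m&=np.hypot(P[...,0]-.623,P[...,1]+.071)<.045
ys,xs=np.where(m&(P[...,2]>.037)); print(len(xs)); 
if len(xs)>20:
    W=plane(c,np.c_[xs,ys],.039); print("tin",W.min(0),W.max(0),np.nanmedian(P[m][:,2]),cv2.minEnclosingCircle(W[:,:2].astype(np.float32)))
# stand recess from wrist if visible
m=(np.hypot(P[...,0]-.48,P[...,1]+.292)<.055); print("recess pts",m.sum(),np.nanpercentile(P[m][:,2],[5,50,95]) if m.sum() else 0)
E
python3 -c "
from h import *
im,d=read_camera('top'); P=cloud(cal('top'),d); cv2.imwrite('pics/t4.png',cv2.resize(im[130:270,205:425],None,fx=2,fy=2))
for n,q in dict(noz=(.567,.157),can=(.497,.16),cap=(.427,.164)).items():
    m=(np.hypot(P[...,0]-q[0],P[...,1]-q[1])<.03)&(P[...,2]>.08); Q=P[m]; x=cv2.minEnclosingCircle(Q[:,:2].astype(np.float32)); print(n,x,Q[:,2].max())"
```

```text
[ 0.5624 -0.0718  0.1988]
1623
tin [ 0.59540099 -0.09764756  0.039     ] [ 0.64811136 -0.04307452  0.039     ] 0.038630258983862194 ((0.6231640577316284, -0.07043931633234024), 0.028164055198431015)
recess pts 9381 [0.0054439  0.00854896 0.01308323]
noz ((0.5667932629585266, 0.1562761813402176), 0.02566365711390972) 0.165236112656806
can ((0.49656984210014343, 0.16030238568782806), 0.02273212932050228) 0.1557982479980121
cap ((0.42669427394866943, 0.16470356285572052), 0.025356123223900795) 0.1427499275668571
```

View pics/t4.png

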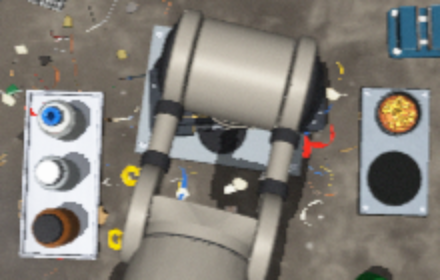

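View pics/w3.png

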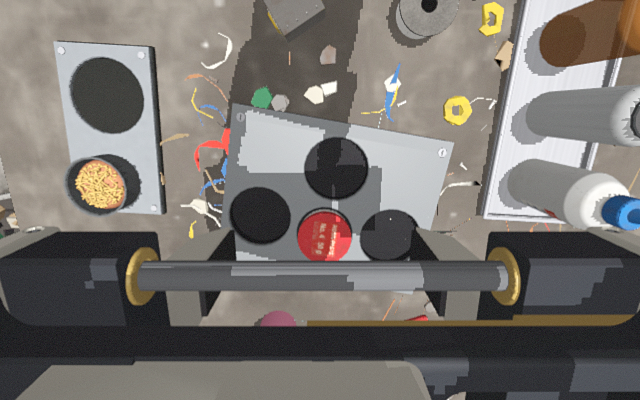

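The top view has all three bottles upright in the tray: nozzle (56,118), can (54,170), cap (54,226). The wrist view shows the tin at (324,236) in its recess and the stand's recess at (107,95). The tin is at (0.623, -0.070) with its top at z 0.039.

send_rows(plan=[[[-0.8,0.04,0],[0,0,0]],[[-0.8,0,0],[0,0,0]],[[-0.84,0,0.5],[0,0,0]],[[0,0,1],[0,0,0]],[[0,0,1],[0,0,0]],[[0,0,1],[0,0,0]],[[0,0,1],[0,0,0]],[[0,0,1],[0,0,0]],[[0,0,0.8],[0,0,0]],[[0,0,0.3],[0,0,0]]])

```text
time: 31.75
tool_pos: [0.6218, -0.0691, 0.0327]
tool_rot: [3.141, -0.003, 3.141]
contact_force: [0.3, 0.9, 0.1]
opening: 0.0918
grip_force: 0.0
```

```bash
python3 - <<'E'
from h import *
c=cal("wrist"); s=robot.observe(); im,d=read_camera("wrist"); c2=cal("top"); im2,_=read_camera("top"); print(s["tool_pos"].round(4))
for n,c,im in(("w",c,im),("t",c2,im2)):
    v=cv2.cvtColor(im,cv2.COLOR_BGR2HSV)[...,2]
    g=np.stack(np.meshgrid(np.arange(640),np.arange(400)),-1).reshape(-1,2); W=plane(c,g,.013)[:,:2]
    m=(np.hypot(W[:,0]-.48,W[:,1]+.292)<.046).reshape(400,640)&(v<85)
    k,l,st,ce=cv2.connectedComponentsWithStats(m.astype(np.uint8)); j=1+st[1:,4].argmax()
    Q=W[(l==j).ravel()]; print(n,len(Q),cv2.minEnclosingCircle(Q.astype(np.float32)),Q.mean(0))
E
```

```text
[ 0.6218 -0.0691  0.0327]Traceback (most recent call last):
  File "<stdin>", line 7, in <module>
ValueError: attempt to get argmax of an empty sequence
```

send_rows(plan=[[[0,0,0.08],[0,0,0]],[[0,0,0.04],[0,0,0]],[[0,0,0],[0,0,0]],[[0,0,0],[0,0,0]],[[0,0,0],[0,0,0]],[[0,0,0],[0,0,0]],[[0,0,0],[0,0,0]],[[0,0,0],[0,0,0]],[[0,0,0],[0,0,0]],[[0,0,0],[0,0,0]]])

```text
time: 33.1
tool_pos: [0.6231, -0.0699, 0.0309]
tool_rot: [3.142, 0.0, 3.141]
contact_force: [-0.6, -0.0, 0.9]
opening: 0.092
grip_force: 0.0
```

send_rows(plan=[[[0,0,0.09],[0,0,0]],[[0,0,0],[0,0,0]],[[0,0,0],[0,0,0]],[[0,0,0],[0,0,0]],[[0,0,0],[0,0,0]],[[0,0,0],[0,0,0]],[[0,0,0],[0,0,0]],[[0,0,0],[0,0,0]],[[0,0,0],[0,0,0]],[[0,0,0],[0,0,0]]], gripper=-0.2)

```text
time: 34.35
tool_pos: [0.6231, -0.0699, 0.0288]
tool_rot: [3.142, 0.0, 3.141]
contact_force: [0.0, -0.1, 0.2]
opening: 0.0554
grip_force: 20.0
```

send_rows(plan=[[[0,0,-0.1],[0,0,0]],[[0,0,-0.2],[0,0,0]],[[0,0,-0.4],[0,0,0]],[[0,0,-0.8],[0,0,0]],[[0,0,-0.8],[0,0,0]],[[0,0,-0.8],[0,0,0]],[[0,0,-0.9],[0,0,0]],[[0.2,0,0],[0,0,0]],[[0.5,-0.8,0],[0,0,0]],[[0.7,-1,0],[0,0,0]]])

```text
time: 35.6
tool_pos: [0.5864, -0.1158, 0.1274]
tool_rot: [3.141, -0.002, -3.141]
contact_force: [0.3, -0.3, -0.1]
opening: 0.0552
grip_force: 20.0
```

send_rows(plan=[[[0.54,-0.88,0],[0,0,0]],[[0.54,-0.88,0],[0,0,0]],[[0.54,-0.88,0],[0,0,0]],[[0.54,-0.88,0],[0,0,0]],[[0.54,-0.88,0],[0,0,0]],[[0.54,-0.88,0],[0,0,0]],[[0.54,-0.88,0],[0,0,0]],[[0.54,-0.88,0],[0,0,0]],[[0,0,0],[0,0,0]],[[0,0,0],[0,0,0]]])

```text
time: 36.85
tool_pos: [0.4792, -0.2907, 0.1281]
tool_rot: [3.14, -0.001, 3.14]
contact_force: [-1.1, 0.5, -0.2]
opening: 0.0555
grip_force: 20.0
```

```bash
python3 - <<'E'
from h import *
c=cal("wrist"); s=robot.observe(); im,d=read_camera("wrist"); print(s["tool_pos"].round(4),s["opening"])
cv2.imwrite("pics/w4.png",im)
v=cv2.cvtColor(im,cv2.COLOR_BGR2HSV)[...,2]
g=np.stack(np.meshgrid(np.arange(640),np.arange(400)),-1).reshape(-1,2); W=plane(c,g,.013)[:,:2]
P=cloud(c,d); m=(np.hypot(W[:,0]-.48,W[:,1]+.292)<.046).reshape(400,640)&(v<85)&(P[...,2]<.02)
ys,xs=np.where(m); Q=W[m.ravel()]; print(len(Q),Q.min(0),Q.max(0)) if len(Q) else print("none")
E
```

```text
[ 0.4792 -0.2907  0.1281] 0.055490876917490294
3393 [ 0.44232146 -0.33782592] [ 0.49471951 -0.2545519 ]
```

View pics/w4.png

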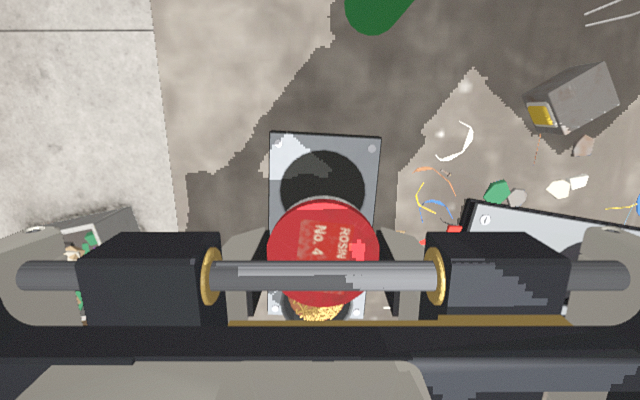

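The wrist view shows the tin squarely held at (322,250). The recess edge behind it (near edge at column 322, row 150) gives a centre of about (0.480, -0.292). I'll lower it.

send_rows(plan=[[[0,-0.02,0.5],[0,0,0]],[[0,0,0.8],[0,0,0]],[[0,0,0.8],[0,0,0]],[[0,0,0.8],[0,0,0]],[[0,0,0.7],[0,0,0]],[[0,0,0.4],[0,0,0]],[[0,0,0.3],[0,0,0]],[[0,0,0.1],[0,0,0]],[[0,0,0],[0,0,0]],[[0,0,0],[0,0,0]]])

```text
time: 38.15
tool_pos: [0.4802, -0.2916, 0.0192]
tool_rot: [-3.141, 0.001, 3.141]
contact_force: [-0.6, 0.7, -1.3]
opening: 0.0554
grip_force: 20.0
```

send_rows(plan=[[[0,0,0.03],[0,0,0]],[[0,0,0.03],[0,0,0]],[[0,0,0.03],[0,0,0]],[[0,0,0.02],[0,0,0]],[[0,0,0],[0,0,0]],[[0,0,0],[0,0,0]],[[0,0,0],[0,0,0]],[[0,0,0],[0,0,0]],[[0,0,0],[0,0,0]],[[0,0,0],[0,0,0]]])

```text
time: 39.4
tool_pos: [0.48, -0.2914, 0.0166]
tool_rot: [-3.141, 0.0, 3.141]
contact_force: [-1.6, 0.9, 5.7]
opening: 0.0553
grip_force: 20.0
```

send_rows(plan=[[[0,0,0],[0,0,0]],[[0,0,0],[0,0,0]],[[0,0,0],[0,0,0]],[[0,0,0],[0,0,0]],[[0,0,0],[0,0,0]],[[0,0,-0.4],[0,0,0]],[[0,0,-0.8],[0,0,0]],[[0,0,-1],[0,0,0]],[[0,0,-1],[0,0,0]],[[0,0,-1],[0,0,0]]], gripper=1)

```text
time: 40.65
tool_pos: [0.48, -0.2914, 0.1225]
tool_rot: [-3.141, 0.001, 3.141]
contact_force: [-0.1, 0.2, 0.1]
opening: 0.0911
grip_force: 0.0
```

send_rows(plan=[[[0,0,-1],[0,0,0]],[[0,0,-1],[0,0,0]],[[0,0,-1],[0,0,0]],[[0.3,1,-0.2],[0,0,0]],[[0.3,1,0],[0,0,0]],[[0.3,1,0],[0,0,0]],[[0.3,1,0],[0,0,0]],[[0.3,1,0],[0,0,0]],[[0.3,1,0],[0,0,0]],[[0.3,1,0],[0,0,0]]])

```text
time: 41.9
tool_pos: [0.4272, -0.1156, 0.2017]
tool_rot: [-3.141, 0.001, 3.141]
contact_force: [0.1, -0.1, 0.3]
opening: 0.0919
grip_force: 0.0
```

```bash
python3 - <<'E'
from h import *
c=cal("top"); im,d=read_camera("top"); print(robot.observe()["tool_pos"])
cv2.imwrite("pics/t5.png",cv2.resize(im[130:270,205:425],None,fx=2,fy=2)); P=cloud(c,d)
hsv=cv2.cvtColor(im,cv2.COLOR_BGR2HSV); m=((hsv[...,0]<8)|(hsv[...,0]>172))&(hsv[...,1]>150)&(hsv[...,2]>60)
m&=np.hypot(P[...,0]-.48,P[...,1]+.292)<.045
ys,xs=np.where(m); W=plane(c,np.c_[xs,ys],.027)[:,:2].astype(np.float32); print(cv2.minEnclosingCircle(W),np.nanpercentile(P[m][:,2],[5,50,95]))
E
```

```text
[ 0.42593123 -0.1129962   0.20155501]
((0.48059138655662537, -0.2917908728122711), 0.029904695227742195) [0.01315535 0.02893738 0.03398317]
```

View pics/t5.png

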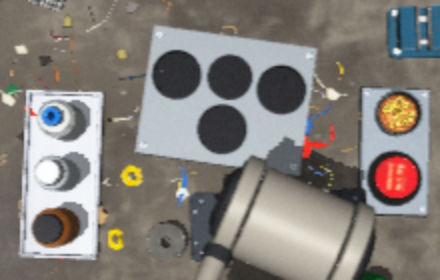

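The tin now lies flat in the stand's recess (396,176), the rack is empty and all three bottles still stand in the tray. The bottles go back in reverse order, cap bottle first.

send_rows(plan=[[[0,1,0],[0,0,0]],[[0,1,0],[0,0,0]],[[0,1,0],[0,0,0]],[[0,1,0],[0,0,0]],[[0,1,0],[0,0,0]],[[0,1,0],[0,0,0]],[[0,1,0],[0,0,0]],[[0,1,0],[0,0,0]],[[0,1,0],[0,0,0]],[[0,1,0],[0,0,0]]])

```text
time: 43.2
tool_pos: [0.4279, 0.1343, 0.2016]
tool_rot: [3.141, 0.001, 3.141]
contact_force: [0.7, -0.7, 0.3]
opening: 0.0922
grip_force: 0.0
```

send_rows(plan=[[[0,0.9,0],[0,0,0]],[[0,0.32,0],[0,0,0]],[[0,0,0.6],[0,0,0]],[[0,0,0.9],[0,0,0]],[[0,0,0.9],[0,0,0]],[[0,0,0.9],[0,0,0]],[[0,0,0.8],[0,0,0]],[[0,0,0.6],[0,0,0]],[[0,0,0.3],[0,0,0]],[[0,0,0],[0,0,0]]])

```text
time: 44.45
tool_pos: [0.4277, 0.1638, 0.0759]
tool_rot: [-3.141, -0.0, 3.141]
contact_force: [0.6, 0.9, -1.2]
opening: 0.0918
grip_force: 0.0
```

send_rows(plan=[[[0,0,0],[0,0,0]],[[0,0,0],[0,0,0]],[[0,0,0],[0,0,0]],[[0,0,0],[0,0,0]],[[0,0,0],[0,0,0]],[[0,0,0],[0,0,0]],[[0,0,0],[0,0,0]],[[0,0,0],[0,0,0]],[[0,0,0],[0,0,0]],[[0,0,0],[0,0,0]]], gripper=-0.3)

```text
time: 45.7
tool_pos: [0.4277, 0.1642, 0.076]
tool_rot: [3.141, 0.0, 3.141]
contact_force: [-0.2, 1.2, 1.6]
opening: 0.0502
grip_force: 20.0
```

send_rows(plan=[[[0,0,-0.8],[0,0,0]],[[0,0,-0.8],[0,0,0]],[[0,0,-0.8],[0,0,0]],[[0,0,-0.8],[0,0,0]],[[0,-0.9,0],[0,0,0]],[[0,-0.9,0],[0,0,0]],[[0,-0.9,0],[0,0,0]],[[-0.6,-0.9,0],[0,0,0]],[[-0.7,-0.9,0],[0,0,0]],[[-0.7,-0.9,0],[0,0,0]]])

```text
time: 46.95
tool_pos: [0.4776, 0.0282, 0.1555]
tool_rot: [-3.142, -0.001, 3.141]
contact_force: [0.3, 0.2, -1.9]
opening: 0.05
grip_force: 20.0
```

send_rows(plan=[[[-0.8,-0.9,0],[0,0,0]],[[-0.8,-0.9,0],[0,0,0]],[[-0.8,-0.9,0],[0,0,0]],[[-0.8,-0.9,0],[0,0,0]],[[-0.7,-0.9,0],[0,0,0]],[[-0.7,-0.9,0],[0,0,0]],[[-0.5,-0.9,0],[0,0,0]],[[0,-0.46,0],[0,0,0]],[[0,0,0],[0,0,0]],[[0,0,0],[0,0,0]]])

```text
time: 48.2
tool_pos: [0.6044, -0.1391, 0.1559]
tool_rot: [3.141, -0.001, 3.141]
contact_force: [-0.6, 0.2, -1.9]
opening: 0.0502
grip_force: 20.0
```

send_rows(plan=[[[0,0,0.5],[0,0,0]],[[0,0,0.7],[0,0,0]],[[0,0,0.7],[0,0,0]],[[0,0,0.6],[0,0,0]],[[0,0,0.4],[0,0,0]],[[0,0,0.26],[0,0,0]],[[0,0,0.05],[0,0,0]],[[0,0,0.03],[0,0,0]],[[0,0,0.02],[0,0,0]],[[0,0,0],[0,0,0]]])

```text
time: 49.45
tool_pos: [0.6054, -0.14, 0.0751]
tool_rot: [-3.141, 0.001, 3.141]
contact_force: [0.1, 0.2, 1.1]
opening: 0.0505
grip_force: 20.0
```

send_rows(plan=[[[0,0,0],[0,0,0]],[[0,0,0],[0,0,0]],[[0,0,0],[0,0,0]],[[0,0,0],[0,0,0]],[[0,0,-0.5],[0,0,0]],[[0,0,-1],[0,0,0]],[[0,0,-1],[0,0,0]],[[0,0,-1],[0,0,0]],[[0,0,-1],[0,0,0]],[[0,0,-0.8],[0,0,0]]], gripper=1)

```text
time: 50.7
tool_pos: [0.6053, -0.14, 0.2092]
tool_rot: [-3.141, 0.002, 3.141]
contact_force: [0.0, -0.0, -0.5]
opening: 0.0915
grip_force: 0.0
```

send_rows(plan=[[[0.5,1,0],[0,0,0]],[[0.5,1,0],[0,0,0]],[[0.5,1,0],[0,0,0]],[[0.5,1,0],[0,0,0]],[[0.5,1,0],[0,0,0]],[[0.5,1,0],[0,0,0]],[[0.5,1,0],[0,0,0]],[[0.5,1,0],[0,0,0]],[[0.3,1,0],[0,0,0]],[[0,1,0],[0,0,0]]])

```text
time: 51.95
tool_pos: [0.4973, 0.1109, 0.2082]
tool_rot: [3.141, 0.001, 3.141]
contact_force: [-0.4, 0.1, -0.5]
opening: 0.0921
grip_force: 0.0
```

send_rows(plan=[[[0,1,0],[0,0,0]],[[0,0.98,0],[0,0,0]],[[0,0,0],[0,0,0]],[[0,0,0.6],[0,0,0]],[[0,0,0.9],[0,0,0]],[[0,0,0.9],[0,0,0]],[[0,0,0.9],[0,0,0]],[[0,0,0.6],[0,0,0]],[[0,0,0.4],[0,0,0]],[[0,0,0.2],[0,0,0]]])

```text
time: 53.2
tool_pos: [0.4977, 0.1594, 0.0941]
tool_rot: [3.142, -0.0, 3.141]
contact_force: [0.4, 0.4, 0.0]
opening: 0.0913
grip_force: 0.0
```

send_rows(plan=[[[0,0,0.1],[0,0,0]],[[0,0,0.08],[0,0,0]],[[0,0,0],[0,0,0]],[[0,0,0],[0,0,0]],[[0,0,0],[0,0,0]],[[0,0,0],[0,0,0]],[[0,0,0],[0,0,0]],[[0,0,0],[0,0,0]],[[0,0,0],[0,0,0]],[[0,0,0],[0,0,0]]], gripper=-0.4)

```text
time: 54.45
tool_pos: [0.4978, 0.1597, 0.0901]
tool_rot: [3.141, 0.0, 3.141]
contact_force: [0.2, 0.1, 2.3]
opening: 0.0443
grip_force: 20.0
```

send_rows(plan=[[[0,0,-0.8],[0,0,0]],[[0,0,-0.8],[0,0,0]],[[0,0,-0.8],[0,0,0]],[[0,-0.7,0],[0,0,0]],[[0,-0.9,0],[0,0,0]],[[0,-0.9,0],[0,0,0]],[[0,-0.9,0],[0,0,0]],[[-0.5,-0.9,0],[0,0,0]],[[-0.5,-0.9,0],[0,0,0]],[[-0.5,-0.9,0],[0,0,0]]])

```text
time: 55.7
tool_pos: [0.5343, 0.0052, 0.1484]
tool_rot: [3.142, -0.003, 3.14]
contact_force: [0.9, -0.1, -1.1]
opening: 0.0443
grip_force: 20.0
```

send_rows(plan=[[[-0.5,-0.9,0],[0,0,0]],[[-0.22,-0.9,0],[0,0,0]],[[0,-0.82,0],[0,0,0]],[[0,0,0],[0,0,0]],[[0,0,0],[0,0,0]],[[0,0,0],[0,0,0]],[[0,0,0],[0,0,0]],[[0,0,0],[0,0,0]],[[0,0,0],[0,0,0]],[[0,0,0],[0,0,0]]])

```text
time: 56.95
tool_pos: [0.5531, -0.0584, 0.15]
tool_rot: [3.142, 0.0, 3.141]
contact_force: [-0.0, 0.1, -1.3]
opening: 0.0443
grip_force: 20.0
```

send_rows(plan=[[[0,0,0.5],[0,0,0]],[[0,0,0.6],[0,0,0]],[[0,0,0.6],[0,0,0]],[[0,0,0.4],[0,0,0]],[[0,0,0.2],[0,0,0]],[[0,0,0.1],[0,0,0]],[[0,0,0.03],[0,0,0]],[[0,0,0.03],[0,0,0]],[[0,0,0],[0,0,0]],[[0,0,0],[0,0,0]]])

```text
time: 58.2
tool_pos: [0.5534, -0.0584, 0.0891]
tool_rot: [-3.141, 0.001, 3.141]
contact_force: [-0.3, 1.1, 4.1]
opening: 0.0445
grip_force: 20.0
```

send_rows(plan=[[[0,0,0],[0,0,0]],[[0,0,0],[0,0,0]],[[0,0,0],[0,0,0]],[[0,0,0],[0,0,0]],[[0,0,-0.5],[0,0,0]],[[0,0,-1],[0,0,0]],[[0,0,-1],[0,0,0]],[[0,0,-1],[0,0,0]],[[0,0,-1],[0,0,0]],[[0,0,-0.5],[0,0,0]]], gripper=1)

```text
time: 59.45
tool_pos: [0.5536, -0.0586, 0.2156]
tool_rot: [-3.141, 0.003, 3.141]
contact_force: [0.6, -0.1, -0.0]
opening: 0.092
grip_force: 0.0
```

send_rows(plan=[[[-0.1,0.9,0],[0,0,0]],[[-0.1,0.9,0],[0,0,0]],[[-0.1,0.9,0],[0,0,0]],[[-0.1,0.9,0],[0,0,0]],[[-0.1,0.9,0],[0,0,0]],[[-0.05,0.9,0],[0,0,0]],[[0,0.9,0],[0,0,0]],[[0,0.9,0],[0,0,0]],[[0,0.9,0],[0,0,0]],[[0,0.48,0],[0,0,0]]])

```text
time: 60.7
tool_pos: [0.5666, 0.1571, 0.2133]
tool_rot: [3.142, -0.001, -3.141]
contact_force: [0.5, -0.6, -1.1]
opening: 0.0923
grip_force: 0.0
```

send_rows(plan=[[[0,0,0],[0,0,0]],[[0,0,0.5],[0,0,0]],[[0,0,0.8],[0,0,0]],[[0,0,0.8],[0,0,0]],[[0,0,0.8],[0,0,0]],[[0,0,0.5],[0,0,0]],[[0,0,0.3],[0,0,0]],[[0,0,0.1],[0,0,0]],[[0,0,0],[0,0,0]],[[0,0,0],[0,0,0]]])

```text
time: 61.95
tool_pos: [0.5672, 0.1562, 0.1191]
tool_rot: [3.141, 0.001, 3.141]
contact_force: [0.1, 0.1, 0.4]
opening: 0.0922
grip_force: 0.0
```

send_rows(plan=[[[0,0,0.09],[0,0,0]],[[0,0,0],[0,0,0]],[[0,0,0],[0,0,0]],[[0,0,0],[0,0,0]],[[0,0,0],[0,0,0]],[[0,0,0],[0,0,0]],[[0,0,0],[0,0,0]],[[0,0,0],[0,0,0]],[[0,0,0],[0,0,0]],[[0,0,0],[0,0,0]]], gripper=-0.7)

```text
time: 63.2
tool_pos: [0.5669, 0.156, 0.1162]
tool_rot: [3.142, 0.0, 3.141]
contact_force: [0.0, 0.9, 0.3]
opening: 0.0243
grip_force: 20.0
```

send_rows(plan=[[[0,0,-0.8],[0,0,0]],[[0,0,-0.8],[0,0,0]],[[0,0,-0.8],[0,0,0]],[[-0.35,-0.86,0],[0,0,0]],[[-0.35,-0.86,0],[0,0,0]],[[-0.35,-0.87,0],[0,0,0]],[[-0.35,-0.87,0],[0,0,0]],[[-0.35,-0.87,0],[0,0,0]],[[-0.34,-0.87,0],[0,0,0]],[[-0.34,-0.88,0],[0,0,0]]])

```text
time: 64.45
tool_pos: [0.6281, 0.0026, 0.1762]
tool_rot: [3.141, -0.0, 3.141]
contact_force: [-0.4, 0.4, -1.0]
opening: 0.0242
grip_force: 20.0
```

send_rows(plan=[[[0,0,0],[0,0,0]],[[0,0,0],[0,0,0]],[[0,0,0.5],[0,0,0]],[[0,0,0.6],[0,0,0]],[[0,0,0.6],[0,0,0]],[[0,0,0.4],[0,0,0]],[[0,0,0.2],[0,0,0]],[[0,0,0.06],[0,0,0]],[[0,0,0],[0,0,0]],[[0,0,0],[0,0,0]]])

```text
time: 65.7
tool_pos: [0.6278, 0.004, 0.1177]
tool_rot: [3.142, 0.001, 3.141]
contact_force: [0.6, 0.1, -1.3]
opening: 0.0241
grip_force: 20.0
```

send_rows(plan=[[[0,0,0.05],[0,0,0]],[[0,0,0.03],[0,0,0]],[[0,0,0.02],[0,0,0]],[[0,0,0],[0,0,0]],[[0,0,0],[0,0,0]],[[0,0,0],[0,0,0]],[[0,0,0],[0,0,0]],[[0,0,0],[0,0,0]],[[0,0,0],[0,0,0]],[[0,0,0],[0,0,0]]])

```text
time: 66.95
tool_pos: [0.6279, 0.0041, 0.1152]
tool_rot: [3.142, 0.001, 3.141]
contact_force: [-0.9, -0.1, 4.9]
opening: 0.0242
grip_force: 20.0
```

Floor contact confirmed. I'll release, rise and back away toward the robot for a last look.

send_rows(plan=[[[0,0,0],[0,0,0]],[[0,0,0],[0,0,0]],[[0,0,0],[0,0,0]],[[0,0,0],[0,0,0]],[[0,0,-0.5],[0,0,0]],[[0,0,-1],[0,0,0]],[[0,0,-1],[0,0,0]],[[0,0,-1],[0,0,0]],[[0,0,-1],[0,0,0]],[[0,0,0],[0,0,0]]], gripper=1)

```text
time: 68.2
tool_pos: [0.6287, 0.004, 0.2301]
tool_rot: [-3.141, 0.006, 3.141]
contact_force: [-0.0, 0.0, -0.8]
opening: 0.0917
grip_force: 0.0
```

send_rows(plan=[[[0.6,0.9,0],[0,0,0]],[[0.6,0.9,0],[0,0,0]],[[0.6,0.9,0],[0,0,0]],[[0.6,0.9,0],[0,0,0]],[[0.6,0.9,0],[0,0,0]],[[0.6,0.9,0],[0,0,0]],[[0.6,0.9,0],[0,0,0]],[[0.6,0.9,0],[0,0,0]],[[0,0.5,0],[0,0,0]],[[0,0,0],[0,0,0]]])

```text
time: 69.45
tool_pos: [0.5079, 0.197, 0.2268]
tool_rot: [-3.141, -0.0, -3.141]
contact_force: [0.4, -0.1, 0.1]
opening: 0.0916
grip_force: 0.0
```

```bash
python3 - <<'E'
from h import *
c=cal("top"); im,d=read_camera("top"); P=cloud(c,d); P0=cloud(c,np.load("top0.npz")["d"])
cv2.imwrite("pics/t6.png",cv2.resize(im[130:270,205:425],None,fx=2,fy=2))
for n,q in dict(noz=(.628,.003),can=(.553,-.058),cap=(.604,-.14)).items():
    for A in(P0,P):
        m=(np.hypot(A[...,0]-q[0],A[...,1]-q[1])<.03)&(A[...,2]>.08); Q=A[m]; print(n,np.round(cv2.minEnclosingCircle(Q[:,:2].astype(np.float32))[0],4),Q[:,2].max().round(3))
E
```

```text
noz [0.6286 0.0043] 0.165
noz [0.6279 0.0053] 0.164
can [ 0.5522 -0.0569] 0.154
can [ 0.552 -0.057] 0.153
cap [ 0.6038 -0.139 ] 0.14
cap [ 0.604  -0.1386] 0.14
```

View pics/t6.png

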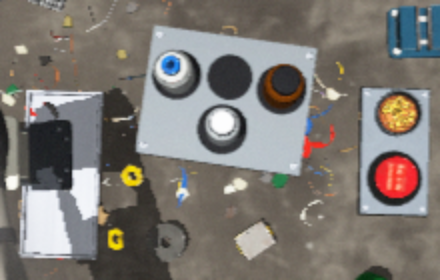

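The nozzle bottle (174,72), cap bottle (283,85) and can (222,128) are each within about 1 mm of where they started. The tin is in the stand (396,177), and the spool and transformer have not moved. I'll hand the job in.

```bash
python3 -c "
from cell import robot
print(robot.hand_in())"
```

```text
the job is handed in; nothing more can be done
None
```

The job is handed in: the tin sits in the tip-cleaner stand and all three bottles are back upright in their own wells, each within about 1 mm of its start in the top-camera check, with spool and transformer unmoved; the hand-in returned no verdict.

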